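# Open the child-resistant solvent jug beside the microscope

### The arm

A 6-joint arm with a two-finger parallel gripper is mounted at the origin on the work surface. World frame = base frame: x ahead of the robot, y to its left, z up, the work surface at z = 0. Lengths are in mm, angles in rad, forces in N, time in s.
With the tool pointing down it reaches from about 350 to 950 mm from the base axis. Payload 17.4 kg.
Tool frame: the origin (TCP) lies on the centre line of the jaws, within the pads' length; the fingertips stand 11 mm ahead of it and the grasp point (between the pads) lies 8 mm behind it; z points along the fingers, x is the direction in which the jaws open and shut, and the axes are right-handed (so a half turn about z gives the same grasp; the last joint's range is limited). The gripper opens to 93 mm and grips with 3 to 60 N. Pads are 15 mm wide; open, the fingers measure 128 mm over their backs; the gripper's body (75 mm by 188 mm) begins 65 mm behind the grasp point.
Start: joints at [-1.283, 0.116, 1.442, -0, 1.584, -0.038], TCP at [216.036, -639.501, 229.646] pointing down, gripper open.
Joint ranges: [-2.83, 2.83], [-0.83, 2.19], [0.07, 2.5], [-1.14, 4.28], [0.01, 3], [-2.97, 2.97]. Speed limits (rad/s): [1.89, 1.89, 2.22, 3.14, 3.14, 3.14].

### API

Orientations are given as a unit quaternion [x, y, z, w].
In Python, from plant import r gives the robot as it stands.
- The arm moves only by the tool send_rows, never from a script. Its argument "deltas" is a list of rows, each a list of 3 entries, a list of its own where there are three numbers: the shift along the tool's x, y, z in m, then the turn, a rotation vector about the tool's x, y, z in degrees, then the opening, from 0 (shut) to 1 (fully open). In form: [[[tx, ty, tz], [ax, ay, az], claw], ...]. A call has 1 to 12 rows; each row is the pose to reach, as a shift and turn from the pose commanded when the call began, along the tool's axes at that moment; what a row does not reach only later rows make up. A row lasts 1/8 s, in which the tool goes at most 62.5 mm and 10.7 degrees, less where a joint would pass 70% of its speed; a pose out of reach is approached as far as the arm can. A call with a gripper value outside its range is refused whole. The fingers move at their own pace and stop on an object; "grip_force" is the grip in N (left out, the last holds). Time passes only in rows, so rows that repeat a pose let the fingers close. It gives the time, the measured TCP pose, the force and the opening at its end, in the units of the state.
- r.sense(): the state, without advancing time (a new reading comes with each control period).
- r.grab_frame(name): name is "scene" or "top" or "wrist"; returns (picture, depth): 480x640x3 uint8, blue, green, red; 480x640 float32, mm along the optical axis (not along the pixel's ray), 0 where there is no reading.
- r.camera_info(name): a dict with "vertical_fov" (degrees; the focal length in pixels is half the picture's height over the tangent of half this angle, whatever the lens; pixels are square), "cx", "cy" (the principal point, pixels), "extrinsics" (4x4, takes a point from world to camera coordinates); the wrist camera has in their place "mount" (4x4, takes a point from camera to tool coordinates, whose origin is the TCP and whose axes are the tool frame's). Camera axes: x right, y down, z forward; pixel columns grow to the right and rows downward; lengths in mm; the calibration is good to about 2 mm. The wrist camera is an equidistant fisheye: a pixel r from the principal point sees the ray r / f radians off the axis. A picture is of the moment at which its call begins: read the wrist's pose just before it. camera_info takes no time and is no camera call.
- r.finish_job(): hands the job in, once; it reports no verdict.
The state is a dict: "t": time; "joint_pos": joint angles; "qd": joint speeds; "joint_efforts": joint torques, N m; "position": TCP position; "tcp_rot": TCP orientation; "contact_force": force on the tool from outside, world axes, zero at the start; "wrist_torque": the same for the moment, N m; "opening": finger opening in mm.
Only numpy, scipy, OpenCV 4.12 (cv2) and the standard library are available. Lean on these libraries where they do the work, as an engineer would, in place of code of your own. Each camera call takes 0.05 s, during which the arm holds its last target. There are 200 camera calls.

### The job

Open the solvent jug: press its child-resistant winged cap straight down slowly until you feel it bottom, turn it anticlockwise while it is held down, then lift it off. Press only as hard as the cap needs, about 20 to 25 N, since bearing down much harder cracks the neck. Lay the cap gently, right way up and flat, in the shallow square steel tray, let go of it, and leave the other things on the bench where they stand.

Things in the scene. Friction and masses are not known exactly. Their poses are not given: they have to be found in the camera images.
- jug: White round solvent jug, 100 mm across, fixed in a round dark steel stand 116 mm across and 12 mm high; it cannot move. Origin: centre of the stand's underside, on the bench; z up. A collar 54 mm across ends 128 to 138 mm above the origin; the neck (40 mm across over its ledges) ends 153 mm up. While the cap is locked on, its wing lies along the jug's x axis to within 4 degrees.
- jug_mouth (a point): Centre of the jug's mouth, 153 mm above its origin, under the cap. A sprung grey seal here pushes the cap up: 12 N when locked, 0.5 N more per mm pressed. To pass the catch the cap must go down 2 to 12 mm, different each time and not visible; 1.6 mm beyond that it bottoms hard on the collar. So press slowly (5 mm/s) until it bottoms: 20 to 25 N does. Over 40 N cracks the neck.
- cap: Loose black child-resistant cap, 60 g: ribbed round skirt 54 mm across and 30 mm high with an upright wing across its flat top. Origin: centre of the skirt's lower rim, 142 mm above the jug's origin when locked; x along the wing, z up. The flat shoulders beside the wing, 30 mm above the origin, are where fingertips can press while pinching the wing.
- cap_wing (a point): Middle of the cap's wing, 42 mm above the cap's origin; wing 50 mm long (cap x), 14 mm thick, 24 mm high. Kept pressed, turn it anticlockwise seen from above, 40 to 75 degrees, best 55; then it is free, the seal lifts it up to 3 mm, and it lifts straight off (clear once 33 mm up). Turned with too little push it jams on the catch, and forcing it cracks it. It does not turn clockwise.
- tray: Loose shallow square steel tray, 104 by 104 mm outside and 14 mm high, walls and floor 4 to 5 mm thick, 0.6 kg. Origin: centre of its underside; x, y along its sides, z up.
- spare_bottle: Bystander: amber glass jar with a plain black screw cap and no wing, 84 mm across, 128 mm high; origin at the centre of its underside. Leave alone.
- dropper: Bystander: small amber dropper bottle, 28 mm across, 70 mm high; origin at the centre of its underside. Leave alone.
- objective: Bystander: brass microscope objective standing on end, 32 mm across, 48 mm high; origin at the centre of its underside. Leave alone.
There are look-alikes about, which are no part of the job. Of the things that look like the cap, the smallest one is meant. What is shaped like the jug but blue is not meant.

How it is judged:
By the outcome, as a careful person would: the job done as asked, in the order asked, and still so for the second after the job is handed in, with the robot touching nothing.
It also fails if it takes over 67 s, if anything falls off the work surface, if the arm or the gripper's body presses on something with over 40 N, if the wrist force passes 120 N, or if a joint passes its speed limit or range.

## Working session

There is one attempt and no reset: what is moved stays moved. The work goes in short steps, Python scripts to look and compute and a tool call to move; the robot and the scene stay as the last step left them, time stands still between calls to the robot, and variables do not carry over. Pictures are saved under pics/ and viewed, about 8 in all and at most 12, crops included, and the job is handed in when it is done.

Besides the shell and the picture viewer there is one more tool, called after "Emit:" as name(argument=value, ...) on one line, values as JSON. send_rows: Moves the arm, as the interface text tells. Its arguments: {"type":"object","properties":{"deltas":{"type":"array","items":{"type":"array"}},"grip_force":{"type":"number"}},"required":["deltas"]}

```bash
mkdir -p pics
cat > h.py <<'E'
import numpy as np,cv2
from plant import r
def grab(n):
    im,d=r.grab_frame(n); np.savez(f'{n}.npz',im=im,d=d); return im,d
def pts(n,d):
    c=r.camera_info(n); f=240/np.tan(np.radians(c['vertical_fov'])/2)
    v,u=np.mgrid[:480,:640]; P=np.stack([(u-c['cx'])/f*d,(v-c['cy'])/f*d,d],-1)
    E=np.array(c['extrinsics']); return (P-E[:3,3])@E[:3,:3]
E
python3 - <<'E'
from h import *
print(r.sense())
for n in('scene','top'):
    im,d=grab(n); cv2.imwrite(f'pics/{n}1.png',im); print(n,r.camera_info(n))
    P=pts(n,d); print(d.min(),d.max(),[np.round(P[v,u]) for v,u in((100,100),(240,320),(400,500))])
E
```

```text
{'t': 0.0, 'joint_pos': array([-1.28280330e+00,  1.16508674e-01,  1.44229593e+00,  3.05895128e-05,
        1.58401874e+00, -3.77908106e-02]), 'qd': array([ 0.00267122,  0.00237479,  0.00121428, -0.00104824, -0.0004644 ,
        0.00161121]), 'joint_efforts': array([-4.52044687e-04, -7.21270466e+01, -6.22606158e+01,  7.81206088e-02,
        2.38472410e-02, -3.55723148e-05]), 'position': array([ 215.98184243, -639.29470004,  228.87084111]), 'tcp_rot': array([ 8.12419644e-01, -5.83072846e-01, -4.76625564e-04, -3.89501929e-04]), 'contact_force': array([-0.44507788,  0.00550508, -0.53279311]), 'wrist_torque': array([-0.02754421, -0.02663777, -0.01416499]), 'opening': 92.84361729539361}
scene {'vertical_fov': 53.45429427125266, 'cx': 321.2096059221387, 'cy': 246.15019995131877, 'extrinsics': array([[ 5.96926840e-01,  8.02258748e-01,  7.69731709e-03,
        -3.93172688e+02],
       [ 4.91621307e-01, -3.58179103e-01, -7.93735611e-01,
        -1.62003885e+02],
       [-6.34024320e-01,  4.77586255e-01, -6.08214214e-01,
         1.20227653e+03],
       [ 0.00000000e+00,  0.00000000e+00,  0.00000000e+00,
         1.00000000e+00]])}
0.0 3586.5005 [array([-2044.,   315.,  -477.]), array([429., 167.,   3.]), array([936.,  55., 122.])]
top {'vertical_fov': 57.838112181711736, 'cx': 323.70025949948996, 'cy': 235.16265625161134, 'extrinsics': array([[-1.14246972e-02, -9.99933860e-01, -1.32344750e-03,
         8.07975330e+01],
       [-9.81722588e-01,  1.14680593e-02, -1.89971694e-01,
         5.95737939e+02],
       [ 1.89974307e-01, -8.71110776e-04, -9.81788676e-01,
         7.39762310e+02],
       [ 0.00000000e+00,  0.00000000e+00,  0.00000000e+00,
         1.00000000e+00]])}
0.0 1825.0793 [array([905., 542.,  -5.]), array([598.,  81.,  -1.]), array([ 296., -246.,   -1.])]
```

View pics/scene1.png

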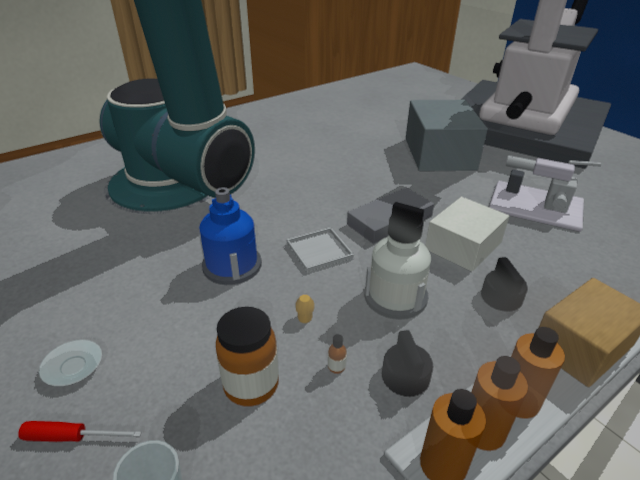

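View pics/top1.png

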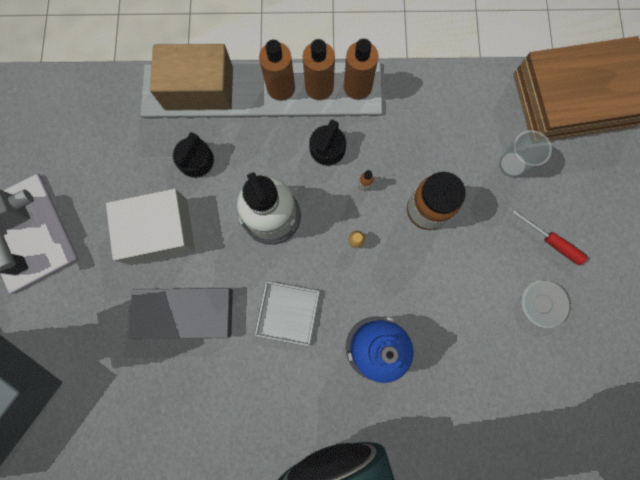

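The white jug with the capped neck is at about (267,200) in top. The tray is at (289,312), two larger loose look-alike caps at (193,155) and (327,143), the blue jug at (385,350), the objective at (357,240), the dropper at (367,180) and the amber jar at (440,200).

```bash
cat > m.py <<'E'
from h import *
def rep(nm,Q):
    xy=Q[:,:2].astype(np.float32); (c,s,a)=cv2.minAreaRect(xy); (cc,rr)=cv2.minEnclosingCircle(xy)
    print(nm,len(Q),'z',np.round(np.percentile(Q[:,2],[2,50,98]),1),'rect',np.round(c,1),np.round(s,1),round(a,1),'circ',np.round(cc,1),round(rr,1))
for n in('top','scene'):
    z=np.load(n+'.npz'); im,d=z['im'].astype(int),z['d']; P=pts(n,d); ok=d>0
    jb=(P[...,0]>500)&(P[...,0]<760)&(P[...,1]>60)&(P[...,1]<260)&ok&(P[...,2]<260)
    dark=im.max(-1)<75
    w=jb&(P[...,2]>178); rep(n+' wing',P[w])
    rep(n+' wingtop',P[jb&(P[...,2]>190)])
    rep(n+' shoulder',P[jb&(P[...,2]>166)&(P[...,2]<176)])
    rep(n+' jugbody',P[jb&(P[...,2]>60)&(P[...,2]<100)&(im.min(-1)>90)])
    for h in(8,):
        t=ok&(P[...,0]>380)&(P[...,0]<540)&(P[...,1]>70)&(P[...,1]<200)&(P[...,2]>h)&(P[...,2]<25); rep(n+' trayrim',P[t])
    hsv=cv2.cvtColor(z['im'],cv2.COLOR_BGR2HSV)
    rep(n+' blue',P[ok&(hsv[...,0]>105)&(hsv[...,0]<130)&(hsv[...,1]>150)&(P[...,2]>20)&(P[...,2]<220)&(P[...,0]>300)&(P[...,0]<560)])
    # heights of all blobs
    m=(ok&(P[...,2]>12)&(P[...,2]<260)&(P[...,0]>330)&(P[...,0]<950)).astype(np.uint8)
    k,l,s,c=cv2.connectedComponentsWithStats(m)
    for i in range(1,k):
        if s[i,4]>60: rep(f'{n} blob {np.round(c[i])}',P[l==i])
E
python3 m.py
```

```text
top wing 295 z [181.6 194.7 197.4] rect [647.8 177.7] [49.8 13.9] 25.4 circ [648.1 177.2] 25.1
top wingtop 275 z [191.5 194.8 197.4] rect [647.8 177.8] [49.7 13.9] 25.3 circ [648.2 176.9] 25.1
top shoulder 615 z [167.  171.  173.6] rect [646.7 177.5] [51.3 54.7] 18.3 circ [647.6 177.5] 27.8
top jugbody 278 z [64.8 96.4 99.8] rect [641.4 179.1] [ 88.9 106. ] 23.8 circ [643.  178.1] 54.6
top trayrim 469 z [ 9.1 12.6 15.5] rect [457.5 144.7] [104.3 104. ] 78.9 circ [457.9 144.4] 72.5
top blue 2670 z [ 74.4 111.1 153.2] rect [393.7 -20.4] [96.5 96.9] 43.5 circ [392.6 -20.7] 49.5
top blob [318.  70.] 1677 z [ 13.8 113.  151.7] rect [912.8  83.5] [66.8 68.6] 87.0 circ [919.3  82.3] 42.7
top blob [360.  70.] 1710 z [ 12.8 111.8 151.9] rect [908.5  -3.2] [77.8 73.7] 84.0 circ [912.4  -4.5] 44.5
top blob [277.  71.] 1705 z [ 12.8 111.8 151.8] rect [919.3 160.1] [60.2 73.9] 70.2 circ [917.4 157.7] 41.4
top blob [192.  81.] 4566 z [14.4 89.6 93.1] rect [907.5 335.9] [ 84.6 200.3] 0.0 circ [931.6 335.9] 100.4
top blob [572. 100.] 11005 z [16.5 77.3 87.5] rect [ 849.8 -407.7] [227.6 304.5] 11.8 c
[... 2859 characters left out ...]
[30.  25.2] 32.1 circ [596.8  11.3] 15.7
scene blob [247. 355.] 4999 z [ 16.3 102.1 129.5] rect [ 662.  -133.7] [79.7 78.9] 22.8 circ [ 660.6 -133. ] 42.1
scene blob [407. 365.] 2192 z [14.3 40.  72.8] rect [790.2  63. ] [72.2 69.8] 59.4 circ [788.7  64.1] 37.1
scene blob [337. 354.] 525 z [13.8 42.6 70.9] rect [714. -11.] [28.2 23. ] 58.3 circ [712.2 -10.2] 14.4
scene blob [ 69. 362.] 1055 z [12.2 14.9 17.7] rect [ 470.  -338.6] [88.2 87.9] 50.1 circ [ 470.7 -339.6] 46.0
scene blob [ 62. 431.] 1453 z [12.9 21.9 27.3] rect [ 600.6 -359.7] [159.2  26.2] 51.3 circ [ 600.6 -359.8] 79.6
scene blob [149. 463.] 2096 z [24.  71.1 91.3] rect [ 740.7 -301.9] [69.1 45.4] 53.2 circ [ 749.7 -308.8] 34.8
```

Emit:
send_rows(deltas=[[[-0.1, -0.1, -0.06], [0, 0, 0], 1], [[-0.635, -0.671, -0.06], [0, 0, -7], 1], [[-0.635, -0.671, -0.06], [0, 0, -7], 1], [[-0.635, -0.671, -0.06], [0, 0, -7], 1], [[-0.635, -0.671, -0.06], [0, 0, -7], 1], [[-0.635, -0.671, -0.06], [0, 0, -7], 1], [[-0.635, -0.671, -0.06], [0, 0, -7], 1], [[-0.635, -0.671, -0.06], [0, 0, -7], 1], [[-0.635, -0.671, -0.06], [0, 0, -7], 1], [[-0.635, -0.671, -0.06], [0, 0, -7], 1], [[-0.635, -0.671, -0.06], [0, 0, -7], 1], [[-0.635, -0.671, -0.06], [0, 0, -7], 1]])

```text
t: 1.6
position: [564.8, 20.6, 282.2]
tcp_rot: [0.847, -0.532, 0.0, 0.0]
contact_force: [0.9, -0.8, 1.3]
opening: 93.4
```

```bash
cat > go.py <<'E'
import sys
from h import *
from scipy.spatial.transform import Rotation as R
def go(x,y,z,yaw):
    s=r.sense(); M=R.from_quat(s['tcp_rot']); a=np.radians(yaw)
    T=R.from_matrix(np.array([[np.cos(a),np.sin(a),0],[np.sin(a),-np.cos(a),0],[0,0,-1]]))
    print('t',round(s['t'],2),'pos',s['position'].round(1),'yaw',round(np.degrees(np.arctan2(*M.as_matrix()[1::-1,0])),2),'zax',M.as_matrix()[:,2].round(4),'F',s['contact_force'].round(1),'Tq',s['wrist_torque'].round(2),'op',round(s['opening'],1),'q',s['joint_pos'].round(2))
    print('shift m',(M.inv().apply(np.array([x,y,z])-s['position'])/1000).round(4),'turn deg',np.degrees((M.inv()*T).as_rotvec()).round(2))
if __name__=='__main__': go(*map(float,sys.argv[1:]))
E
python3 go.py 648.5 177.3 290 -64.3
```

```text
t 1.6 pos [564.8  20.6 282.2] yaw -64.32 zax [ 0.e+00 -1.e-04 -1.e+00] F [ 0.9 -0.8  1.3] Tq [-0.06 -0.    0.02] op 93.4 q [-0.01 -0.13  1.6  -0.    1.67  1.11]
shift m [-0.1049 -0.1434 -0.0078] turn deg [ 0.   -0.01 -0.02]
```

Emit:
send_rows(deltas=[[[-0.1, -0.137, -0.008], [0, 0, 0], 1], [[-0.1, -0.137, -0.008], [0, 0, 0], 1], [[-0.1, -0.137, -0.008], [0, 0, 0], 1], [[-0.1, -0.137, -0.008], [0, 0, 0], 1], [[-0.1, -0.137, -0.008], [0, 0, 0], 1], [[-0.1, -0.137, -0.008], [0, 0, 0], 1]])

```text
t: 2.35
position: [644.1, 167.0, 290.5]
tcp_rot: [0.846, -0.533, 0.0, -0.0]
contact_force: [-0.3, -0.3, 0.7]
opening: 92.7
```

```bash
python3 go.py 648.5 177.3 290 -64.3
python3 - <<'E'
from h import *
im,d=grab('wrist'); cv2.imwrite('pics/w1.png',im); c=r.camera_info('wrist'); print(c)
E
```

```text
t 2.35 pos [644.1 167.  290.5] yaw -64.39 zax [ 2.e-04 -0.e+00 -1.e+00] F [-0.3 -0.3  0.7] Tq [-0.01 -0.02 -0.03] op 92.7 q [ 0.22  0.09  1.38 -0.    1.68  1.34]
shift m [-0.0074 -0.0084  0.0005] turn deg [-0.01 -0.01 -0.09]
{'vertical_fov': 65.70646984690485, 'cx': 320.9744631758018, 'cy': 238.6092221228582, 'mount': array([[ 9.99999343e-01,  1.04093627e-03,  4.80455998e-04,
        -1.59263810e+00],
       [-1.12931371e-03,  9.66588052e-01,  2.56332327e-01,
        -7.00547133e+01],
       [-1.97577410e-04, -2.56332701e-01,  9.66588593e-01,
        -1.54609444e+02],
       [ 0.00000000e+00,  0.00000000e+00,  0.00000000e+00,
         1.00000000e+00]])}
```

View pics/w1.png

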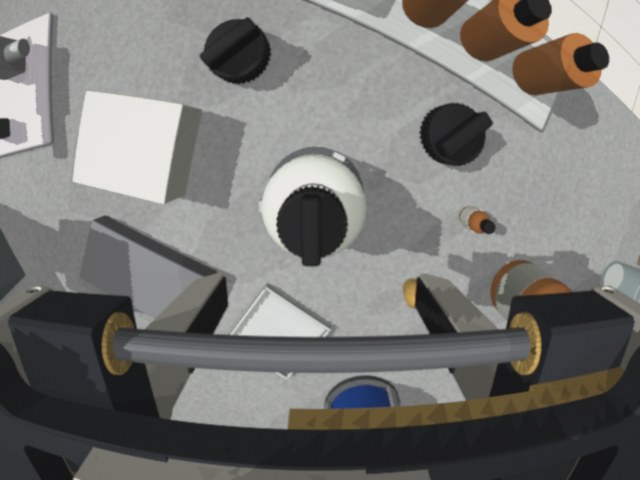

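The cap and wing stand at about (312,225), with the wing running nearly along the tool's y. I'll measure it from this view with the fisheye model.

```bash
cat > w.py <<'E'
from h import *
from scipy.spatial.transform import Rotation as R
def wpts(d,s):
    c=r.camera_info('wrist'); f=240/np.tan(np.radians(c['vertical_fov'])/2)
    v,u=np.mgrid[:480,:640].astype(float); a=u-c['cx']; b=v-c['cy']; rr=np.hypot(a,b)+1e-9; t=np.tan(rr/f)/rr
    P=np.stack([a*t*d,b*t*d,d],-1); M=c['mount']; P=P@M[:3,:3].T+M[:3,3]
    return P, R.from_quat(s['tcp_rot']).apply(P.reshape(-1,3)).reshape(P.shape)+s['position']
E
python3 - <<'E'
from w import *; from m import rep
s=r.sense(); im,d=grab('wrist'); T,W=wpts(d,s); print(s['position'])
v,u=np.mgrid[:480,:640]; roi=(d>0)&(abs(u-312)<60)&(abs(v-220)<60)
for lo,hi in((188,205),(165,178)):
    m=roi&(W[...,2]>lo)&(W[...,2]<hi); rep(f'W {lo}',W[m]); rep(f'T {lo}',T[m])
E
```

```text
top wing 295 z [181.6 194.7 197.4] rect [647.8 177.7] [49.8 13.9] 25.4 circ [648.1 177.2] 25.1
top wingtop 275 z [191.5 194.8 197.4] rect [647.8 177.8] [49.7 13.9] 25.3 circ [648.2 176.9] 25.1
top shoulder 615 z [167.  171.  173.6] rect [646.7 177.5] [51.3 54.7] 18.3 circ [647.6 177.5] 27.8
top jugbody 278 z [64.8 96.4 99.8] rect [641.4 179.1] [ 88.9 106. ] 23.8 circ [643.  178.1] 54.6
top trayrim 469 z [ 9.1 12.6 15.5] rect [457.5 144.7] [104.3 104. ] 78.9 circ [457.9 144.4] 72.5
top blue 2670 z [ 74.4 111.1 153.2] rect [393.7 -20.4] [96.5 96.9] 43.5 circ [392.6 -20.7] 49.5
top blob [318.  70.] 1677 z [ 13.8 113.  151.7] rect [912.8  83.5] [66.8 68.6] 87.0 circ [919.3  82.3] 42.7
top blob [360.  70.] 1710 z [ 12.8 111.8 151.9] rect [908.5  -3.2] [77.8 73.7] 84.0 circ [912.4  -4.5] 44.5
top blob [277.  71.] 1705 z [ 12.8 111.8 151.8] rect [919.3 160.1] [60.2 73.9] 70.2 circ [917.4 157.7] 41.4
top blob [192.  81.] 4566 z [14.4 89.6 93.1] rect [907.5 335.9] [ 84.6 200.3] 0.0 circ [931.6 335.9] 100.4
top blob [572. 100.] 11005 z [16.5 77.3 87.5] rect [ 849.8 -407.7] [227.6 304.5] 11.8 c
[... 3261 characters left out ...]
14.9 17.7] rect [ 470.  -338.6] [88.2 87.9] 50.1 circ [ 470.7 -339.6] 46.0
scene blob [ 62. 431.] 1453 z [12.9 21.9 27.3] rect [ 600.6 -359.7] [159.2  26.2] 51.3 circ [ 600.6 -359.8] 79.6
scene blob [149. 463.] 2096 z [24.  71.1 91.3] rect [ 740.7 -301.9] [69.1 45.4] 53.2 circ [ 749.7 -308.8] 34.8
[644.13904987 166.93514374 290.63279313]
W 188 1325 z [192.3 195.4 197. ] rect [647.7 178.5] [48.5 13.4] 25.6 circ [647.6 178.6] 24.7
T 188 1325 z [93.6 95.2 98.3] rect [-8.9 -8.2] [48.5 13.4] 90.0 circ [-9.  -8.1] 24.7
W 165 2675 z [167.3 171.7 173.1] rect [648.  178.5] [53.9 54.7] 26.1 circ [647.3 178.2] 28.1
T 165 2675 z [117.5 119.  123.4] rect [-8.8 -8.4] [53.9 54.7] 89.5 circ [-8.8 -7.6] 28.1
```

Emit:
send_rows(deltas=[[[-0.0088, -0.0082, 0.02], [0, 0, 0], 0.6], [[-0.0088, -0.0082, 0.06], [0, 0, 0], 0.5], [[-0.0088, -0.0082, 0.085], [0, 0, 0], 0.5], [[-0.0088, -0.0082, 0.1], [0, 0, 0], 0.5], [[-0.0088, -0.0082, 0.105], [0, 0, 0], 0.5], [[-0.0088, -0.0082, 0.105], [0, 0, 0], 0.5], [[-0.0088, -0.0082, 0.105], [0, 0, 0], 0.5], [[-0.0088, -0.0082, 0.105], [0, 0, 0], 0.5]], grip_force=30)

```text
t: 3.45
position: [648.2, 179.5, 186.0]
tcp_rot: [0.846, -0.532, 0.0, -0.0]
contact_force: [0.5, -0.6, -0.4]
opening: 46.7
```

```bash
python3 go.py 648 178.3 184 -64.4
```

```text
t 3.45 pos [648.2 179.5 186. ] yaw -64.34 zax [ 1.e-03  3.e-04 -1.e+00] F [ 0.5 -0.6 -0.4] Tq [-0.02 -0.02  0.04] op 46.7 q [0.23 0.12 1.5  0.   1.51 1.36]
shift m [0.001  0.0007 0.002 ] turn deg [-0.06 -0.01  0.06]
```

Emit:
send_rows(deltas=[[[0.001, 0.0006, 0.001], [0, 0, 0], 0.5], [[0.001, 0.0006, 0.002], [0, 0, 0], 0.5], [[0.001, 0.0006, 0.002], [0, 0, 0], 0.3], [[0.001, 0.0006, 0.002], [0, 0, 0], 0.1], [[0.001, 0.0006, 0.002], [0, 0, 0], 0], [[0.001, 0.0006, 0.002], [0, 0, 0], 0], [[0.001, 0.0006, 0.002], [0, 0, 0], 0], [[0.001, 0.0006, 0.002], [0, 0, 0], 0], [[0.001, 0.0006, 0.002], [0, 0, 0], 0]], grip_force=40)

```text
t: 4.58
position: [648.1, 177.9, 183.4]
tcp_rot: [0.846, -0.532, 0.0, 0.0]
contact_force: [1.8, -4.9, 2.3]
opening: 13.6
```

```bash
python3 go.py 648 178.3 184 -64.4
```

```text
t 4.58 pos [648.1 177.9 183.4] yaw -64.35 zax [ 5.e-04 -5.e-04 -1.e+00] F [ 1.8 -4.9  2.3] Tq [-0.86 -0.32 -0.01] op 13.6 q [ 0.23  0.12  1.51 -0.    1.51  1.35]
shift m [-0.0004 -0.0001 -0.0006] turn deg [-0.01 -0.04  0.05]
```

Emit:
send_rows(deltas=[[[0.0005, 0, 0.0006], [0, 0, 0], 0], [[0.0005, 0, 0.0012], [0, 0, 0], 0], [[0.0005, 0, 0.0018], [0, 0, 0], 0], [[0.0005, 0, 0.0018], [0, 0, 0], 0]])

```text
t: 5.08
position: [648.3, 177.8, 182.8]
tcp_rot: [0.846, -0.532, 0.0, -0.0]
contact_force: [-2.2, -3.0, 12.6]
opening: 13.5
```

Emit:
send_rows(deltas=[[[0, 0, 0.0006], [0, 0, 0], 0], [[0, 0, 0.0012], [0, 0, 0], 0], [[0, 0, 0.0012], [0, 0, 0], 0]])

```text
t: 5.45
position: [648.3, 177.8, 181.6]
tcp_rot: [0.846, -0.532, 0.0, -0.0]
contact_force: [-1.2, -4.0, 12.1]
opening: 13.9
```

Moving on the spring, as expected; continuing slowly.

Emit:
send_rows(deltas=[[[0, 0, 0.0006], [0, 0, 0], 0], [[0, 0, 0.0012], [0, 0, 0], 0], [[0, 0, 0.0012], [0, 0, 0], 0]])

```text
t: 5.82
position: [648.3, 177.8, 180.5]
tcp_rot: [0.846, -0.532, 0.001, -0.0]
contact_force: [-1.9, -3.3, 12.9]
opening: 13.4
```

Emit:
send_rows(deltas=[[[0, 0, 0.0006], [0, 0, 0], 0], [[0, 0, 0.0012], [0, 0, 0], 0], [[0, 0, 0.0012], [0, 0, 0], 0]])

```text
t: 6.2
position: [648.3, 177.8, 179.4]
tcp_rot: [0.846, -0.532, 0.001, -0.001]
contact_force: [-2.8, -3.5, 13.5]
opening: 13.7
```

Emit:
send_rows(deltas=[[[0, 0, 0.0006], [0, 0, 0], 0], [[0, 0, 0.0012], [0, 0, 0], 0], [[0, 0, 0.0012], [0, 0, 0], 0]])

```text
t: 6.58
position: [648.3, 177.9, 178.3]
tcp_rot: [0.847, -0.532, 0.001, -0.001]
contact_force: [-2.8, -2.4, 13.5]
opening: 13.8
```

Emit:
send_rows(deltas=[[[0, 0, 0.0006], [0, 0, 0], 0], [[0, 0, 0.0012], [0, 0, 0], 0], [[0, 0, 0.0012], [0, 0, 0], 0]])

```text
t: 6.95
position: [648.3, 177.8, 177.1]
tcp_rot: [0.846, -0.532, 0.001, -0.001]
contact_force: [-2.8, -4.1, 14.7]
opening: 13.7
```

Emit:
send_rows(deltas=[[[0, 0, 0.0006], [0, 0, 0], 0], [[0, 0, 0.0012], [0, 0, 0], 0], [[0, 0, 0.0012], [0, 0, 0], 0]])

```text
t: 7.32
position: [648.3, 177.9, 176.0]
tcp_rot: [0.846, -0.532, 0.001, -0.001]
contact_force: [-2.1, -4.3, 14.7]
opening: 14.0
```

Emit:
send_rows(deltas=[[[0, 0, 0.0006], [0, 0, 0], 0], [[0, 0, 0.0012], [0, 0, 0], 0], [[0, 0, 0.0012], [0, 0, 0], 0]])

```text
t: 7.7
position: [648.3, 177.9, 174.9]
tcp_rot: [0.846, -0.532, 0.001, -0.001]
contact_force: [-3.3, -3.9, 15.4]
opening: 14.1
```

Emit:
send_rows(deltas=[[[0, 0, 0.0006], [0, 0, 0], 0], [[0, 0, 0.0012], [0, 0, 0], 0], [[0, 0, 0.0012], [0, 0, 0], 0]])

```text
t: 8.07
position: [648.4, 177.9, 174.2]
tcp_rot: [0.847, -0.532, 0.001, -0.001]
contact_force: [-4.9, -5.4, 18.5]
opening: 13.4
```

Emit:
send_rows(deltas=[[[0, 0, 0.0005], [0, 0, 0], 0], [[0, 0, 0.0005], [0, 0, 0], 0]])

```text
t: 8.32
position: [648.5, 177.8, 174.2]
tcp_rot: [0.846, -0.532, 0.001, -0.001]
contact_force: [-5.9, -4.7, 21.6]
opening: 14.2
```

```bash
python3 go.py 648 178.3 184 -64.4
```

```text
t 8.32 pos [648.5 177.8 174.2] yaw -64.34 zax [ 2.5e-03  5.0e-04 -1.0e+00] F [-5.9 -4.7 21.6] Tq [-0.83  1.18  0.  ] op 14.2 q [ 0.23  0.13  1.52 -0.    1.49  1.35]
shift m [-0.0006  0.0002 -0.0098] turn deg [-0.14 -0.03  0.06]
```

Emit:
send_rows(deltas=[[[0.0002, 0.0005, 0.0002], [0, 0, 0], 0], [[0.0002, 0.0005, 0.0002], [0, 0, -3], 0], [[0.0002, 0.0005, 0.0002], [0, 0, -6], 0], [[0.0002, 0.0005, 0.0002], [0, 0, -9], 0], [[0.0002, 0.0005, 0.0002], [0, 0, -9], 0]])

```text
t: 8.95
position: [648.5, 178.1, 174.2]
tcp_rot: [0.886, -0.464, 0.001, -0.002]
contact_force: [-1.0, 0.3, 21.1]
opening: 13.9
```

```bash
python3 go.py 648.5 177.8 174.2 -64.4
```

```text
t 8.95 pos [648.5 178.1 174.2] yaw -55.27 zax [ 0.004   0.0017 -1.    ] F [-1.   0.3 21.1] Tq [ 0.01  0.28 -0.05] op 13.9 q [0.23 0.13 1.52 0.   1.49 1.19]
shift m [ 0.0002  0.0002 -0.    ] turn deg [-0.25 -0.03  9.13]
```

Emit:
send_rows(deltas=[[[0, 0, 0.0001], [0, 0, -4], 0], [[0, 0, 0.0001], [0, 0, -8], 0], [[0, 0, 0.0001], [0, 0, -12], 0], [[0, 0, 0.0001], [0, 0, -16], 0], [[0, 0, 0.0001], [0, 0, -20], 0], [[0, 0, 0.0001], [0, 0, -20], 0]])

```text
t: 9.7
position: [648.6, 178.2, 174.2]
tcp_rot: [0.953, -0.303, 0.002, -0.002]
contact_force: [-1.5, 0.6, 21.5]
opening: 13.7
```

```bash
python3 go.py 648.5 177.8 174.2 -64.4
```

```text
t 9.7 pos [648.6 178.2 174.2] yaw -35.25 zax [ 0.0041  0.0019 -1.    ] F [-1.5  0.6 21.5] Tq [0.07 0.34 0.04] op 13.7 q [0.23 0.13 1.52 0.   1.49 0.84]
shift m [ 0.0002  0.0003 -0.    ] turn deg [-0.25 -0.07 29.15]
```

Emit:
send_rows(deltas=[[[0, 0, 0], [0, 0, -4], 0], [[0, 0, 0], [0, 0, -8], 0], [[0, 0, 0], [0, 0, -12], 0], [[0, 0, 0], [0, 0, -16], 0], [[0, 0, 0], [0, 0, -20], 0], [[0, 0, 0], [0, 0, -24], 0], [[0, 0, 0], [0, 0, -27], 0], [[0, 0, 0], [0, 0, -27], 0]])

```text
t: 10.7
position: [648.5, 178.2, 174.2]
tcp_rot: [0.997, -0.072, 0.002, -0.001]
contact_force: [-1.0, 0.1, 22.6]
opening: 13.6
```

```bash
python3 go.py 648.5 177.8 174.2 -8.4
python3 - <<'E'
from h import *
im,d=grab('wrist'); cv2.imwrite('pics/w2.png',im[120:,80:560])
E
```

```text
t 10.7 pos [648.5 178.2 174.2] yaw -8.27 zax [ 0.0041  0.0019 -1.    ] F [-1.   0.1 22.6] Tq [0.02 0.36 0.01] op 13.6 q [0.23 0.13 1.52 0.   1.49 0.37]
shift m [0.     0.0004 0.    ] turn deg [-0.14 -0.21  0.13]
```

View pics/w2.png

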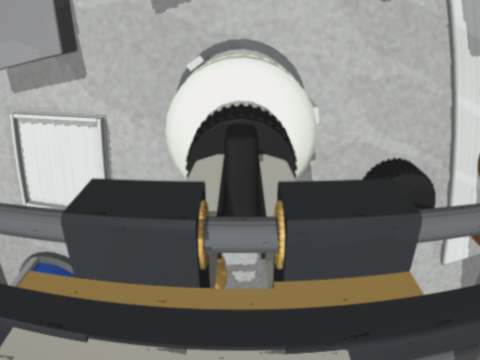

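The wing at (242,165) in the crop still lies between the fingers, so the cap turned with them. Lifting straight up.

Emit:
send_rows(deltas=[[[0, 0, -0.003], [0, 0, 0], 0], [[0, 0, -0.008], [0, 0, 0], 0], [[0, 0, -0.013], [0, 0, 0], 0], [[0, 0, -0.018], [0, 0, 0], 0], [[0, 0, -0.025], [0, 0, 0], 0], [[0, 0, -0.032], [0, 0, 0], 0], [[0, 0, -0.04], [0, 0, 0], 0], [[0, 0, -0.05], [0, 0, 0], 0], [[0, 0, -0.07], [0, 0, 0], 0], [[0, 0, -0.09], [0, 0, 0], 0], [[0, 0, -0.09], [0, 0, 0], 0], [[0, 0, -0.09], [0, 0, 0], 0]])

```text
t: 12.25
position: [647.6, 177.4, 260.7]
tcp_rot: [0.997, -0.073, -0.0, 0.0]
contact_force: [1.0, -0.3, -0.4]
opening: 13.7
```

```bash
python3 go.py 458.2 144.3 200 -11
python3 - <<'E'
from h import *
im,d=grab('scene'); cv2.imwrite('pics/s2.png',im[100:420,180:600])
E
```

```text
t 12.25 pos [647.6 177.4 260.7] yaw -8.33 zax [-4.e-04 -1.e-04 -1.e+00] F [ 1.  -0.3 -0.4] Tq [-0.08 -0.1  -0.07] op 13.7 q [ 0.23  0.1   1.41 -0.    1.63  0.37]
shift m [-0.1826  0.0602  0.0608] turn deg [0.01 0.02 2.67]
```

View pics/s2.png

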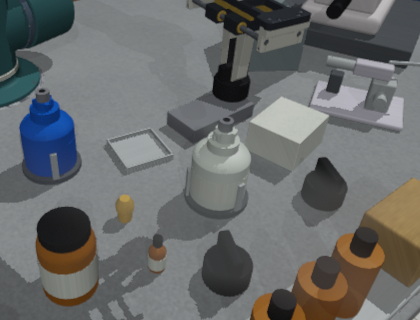

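The cap is held level in the gripper and clear of the bare neck (220,130 in the crop). Next: move over the tray.

Emit:
send_rows(deltas=[[[-0.03, 0.01, 0], [0, 0, 0], 0], [[-0.07, 0.023, 0], [0, 0, 0.5], 0], [[-0.11, 0.036, 0.01], [0, 0, 1], 0], [[-0.15, 0.05, 0.04], [0, 0, 2], 0], [[-0.175, 0.058, 0.07], [0, 0, 2.7], 0], [[-0.1826, 0.0602, 0.1], [0, 0, 2.7], 0], [[-0.1826, 0.0602, 0.13], [0, 0, 2.7], 0], [[-0.1826, 0.0602, 0.15], [0, 0, 2.7], 0], [[-0.1826, 0.0602, 0.16], [0, 0, 2.7], 0], [[-0.1826, 0.0602, 0.16], [0, 0, 2.7], 0], [[-0.1826, 0.0602, 0.16], [0, 0, 2.7], 0], [[-0.1826, 0.0602, 0.16], [0, 0, 2.7], 0]])

```text
t: 13.8
position: [458.7, 144.4, 101.9]
tcp_rot: [0.995, -0.096, 0.001, -0.0]
contact_force: [-0.6, 0.1, -0.2]
opening: 13.9
```

```bash
python3 go.py 458.2 144.3 50 -11
python3 - <<'E'
from h import *
im,d=grab('scene'); cv2.imwrite('pics/s3.png',cv2.resize(im[150:330,230:470],None,fx=3,fy=3))
E
```

```text
t 13.8 pos [458.7 144.4 101.9] yaw -11.03 zax [ 1.1e-03  3.0e-04 -1.0e+00] F [-0.6  0.1 -0.2] Tq [-0.08 -0.13  0.  ] op 13.9 q [ 0.25 -0.26  2.    0.    1.39  0.44]
shift m [-0.0005  0.0003  0.0519] turn deg [-0.03 -0.06 -0.03]
```

View pics/s3.png

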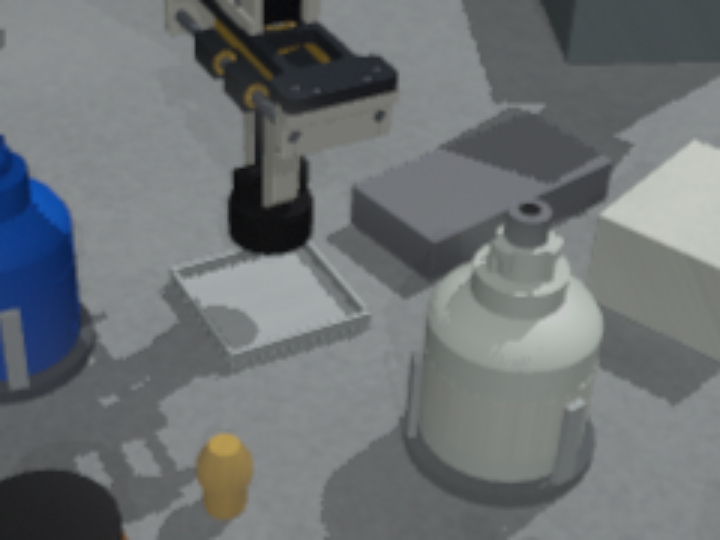

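The cap hangs level over the tray (cap (270,215), tray (270,300) in the crop). Lowering, with the last few mm slow.

Emit:
send_rows(deltas=[[[-0.0005, 0.0003, 0.015], [0, 0, 0], 0], [[-0.0005, 0.0003, 0.03], [0, 0, 0], 0], [[-0.0005, 0.0003, 0.042], [0, 0, 0], 0], [[-0.0005, 0.0003, 0.049], [0, 0, 0], 0], [[-0.0005, 0.0003, 0.052], [0, 0, 0], 0], [[-0.0005, 0.0003, 0.053], [0, 0, 0], 0], [[-0.0005, 0.0003, 0.053], [0, 0, 0], 0]])

```text
t: 14.72
position: [458.0, 144.2, 48.4]
tcp_rot: [0.995, -0.096, 0.0, -0.0]
contact_force: [1.0, 0.7, -0.5]
opening: 14.0
```

Emit:
send_rows(deltas=[[[0, 0, 0.0006], [0, 0, 0], 0], [[0, 0, 0.0012], [0, 0, 0], 0], [[0, 0, 0.0012], [0, 0, 0], 0]])

```text
t: 15.1
position: [457.8, 144.1, 46.9]
tcp_rot: [0.995, -0.096, -0.0, -0.0]
contact_force: [-0.0, -0.9, -0.8]
opening: 14.3
```

Emit:
send_rows(deltas=[[[0, 0, 0.0005], [0, 0, 0], 0], [[0, 0, 0.001], [0, 0, 0], 0], [[0, 0, 0.001], [0, 0, 0], 0]])

```text
t: 15.48
position: [457.8, 144.1, 45.8]
tcp_rot: [0.995, -0.096, -0.0, 0.0]
contact_force: [-0.6, 0.8, -0.6]
opening: 13.6
```

Emit:
send_rows(deltas=[[[0, 0, 0.0005], [0, 0, 0], 0], [[0, 0, 0.0008], [0, 0, 0], 0], [[0, 0, 0.0008], [0, 0, 0], 0]])

```text
t: 15.85
position: [457.9, 144.2, 45.3]
tcp_rot: [0.995, -0.096, 0.0, -0.0]
contact_force: [-1.0, -0.8, 4.3]
opening: 13.8
```

Contact at 4 N. I'll relieve it, then open and rise.

Emit:
send_rows(deltas=[[[0, 0, -0.0004], [0, 0, 0], 0], [[0, 0, -0.0004], [0, 0, 0], 0.18], [[0, 0, -0.0004], [0, 0, 0], 0.22], [[0, 0, -0.0004], [0, 0, 0], 0.3], [[0, 0, -0.0004], [0, 0, 0], 0.4], [[0, 0, -0.0004], [0, 0, 0], 0.4]])

```text
t: 16.6
position: [457.8, 144.1, 45.5]
tcp_rot: [0.995, -0.096, -0.0, -0.0]
contact_force: [-0.2, 1.2, -0.0]
opening: 36.5
```

Emit:
send_rows(deltas=[[[0, 0, -0.005], [0, 0, 0], 0.4], [[0, 0, -0.015], [0, 0, 0], 0.4], [[0, 0, -0.03], [0, 0, 0], 0.4], [[0, 0, -0.06], [0, 0, 0], 0.4], [[0, 0, -0.11], [0, 0, 0], 0.4], [[0, 0, -0.16], [0, 0, 0], 0.4], [[0, 0, -0.21], [0, 0, 0], 0.4], [[0, 0, -0.21], [0, 0, 0], 0.4], [[0, 0, -0.21], [0, 0, 0], 0.4], [[0, 0, -0.21], [0, 0, 0], 0.4]])

```text
t: 17.85
position: [457.4, 144.0, 254.4]
tcp_rot: [0.995, -0.096, -0.001, 0.0]
contact_force: [0.1, 0.8, -0.0]
opening: 37.3
```

```bash
python3 go.py 458.2 144.3 50 -11; sed -i 's/^for n in(.top/if __name__=="__main__":\n  pass\nfor n in ([] if __name__!="__main__" else ["top","scene"]):\n  pass\n#/' m.py
python3 - <<'E'
from h import *
src=open('m.py').read().split('\nif __name__')[0]; exec(src)
im,d=grab('scene'); cv2.imwrite('pics/s4.png',cv2.resize(im[150:420,180:540],None,fx=2,fy=2))
P=pts('scene',d); b=(d>0)&(abs(P[...,0]-458)<60)&(abs(P[...,1]-144)<60)
for n,lo,hi in(('rim',8,17),('side',17,28),('shoulder',31,39),('wing',45,65)): rep(n,P[b&(P[...,2]>lo)&(P[...,2]<hi)])
from w import *
s=r.sense(); im,d=grab('wrist'); cv2.imwrite('pics/w4.png',im); T,W=wpts(d,s); b=(d>0)&(abs(W[...,0]-458)<60)&(abs(W[...,1]-144)<60)
for n,lo,hi in(('rim',8,17),('shoulder',31,39),('wing',50,65)): rep('w '+n,W[b&(W[...,2]>lo)&(W[...,2]<hi)])
E
```

```text
t 17.85 pos [457.4 144.  254.4] yaw -11.03 zax [-1.6e-03 -4.0e-04 -1.0e+00] F [ 0.1  0.8 -0. ] Tq [ 0.   -0.07  0.02] op 37.3 q [ 0.25 -0.32  1.81  0.    1.66  0.44]
shift m [ 0.001  -0.0006  0.2044] turn deg [ 0.04  0.09 -0.03]
rim 505 z [ 8.2 12.7 16.3] rect [458.7 144.5] [106.4 106.5] 78.8 circ [459.2 143.1] 71.2
side 121 z [17.4 22.7 27.7] rect [471.1 136.2] [54.9 24.8] 57.4 circ [461.  142.7] 27.5
shoulder 205 z [31.3 33.9 38.8] rect [468. 139.] [52.7 34.4] 55.8 circ [461.  143.1] 27.0
wing 210 z [45.6 55.5 59.4] rect [459.  143.5] [48.9 19. ] 77.0 circ [460.  143.2] 24.5
w rim 1440 z [ 9.  13.3 15.2] rect [457.  144.8] [102.7 104.1] 79.0 circ [457.4 145.3] 71.7
w shoulder 1397 z [31.7 33.5 35.2] rect [456.9 145.4] [51.8 53.8] 79.2 circ [456.5 145. ] 27.2
w wing 697 z [54.9 57.4 58.9] rect [456.6 146.1] [48.6 12.8] 78.9 circ [456.5 146. ] 24.8
```

View pics/s4.png

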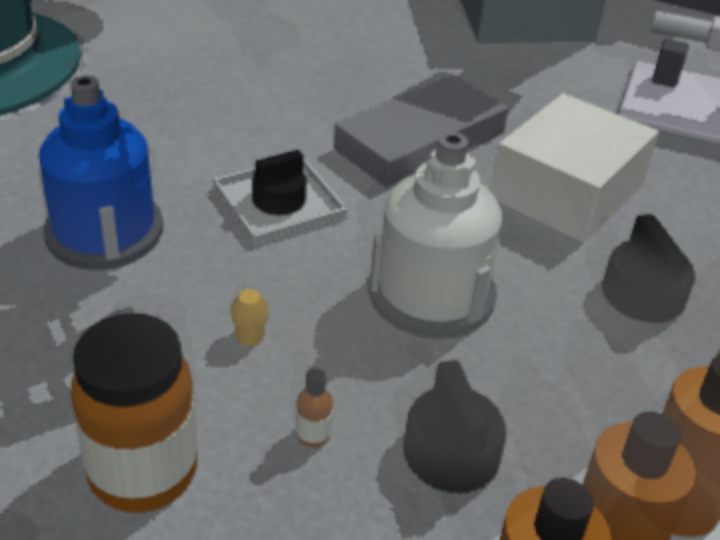

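The cap stands flat and upright in the middle of the tray ((280,185) in the crop). Its shoulder is at z ≈ 34 and its wing top at z ≈ 58, as they should be, and the other things look undisturbed. Handing in.

```bash
python3 -c "
from plant import r
print(r.finish_job(), r.sense()['t'])"
```

```text
the job is handed in; nothing more can be done
the job is handed in; nothing more can be done
```

The jug is open and its cap is lying in the steel tray. I handed the job in after about 18 s of robot time.

- **Opening:** I pressed the cap down at 5 mm/s or slower until it bottomed, about 9 mm down. I then turned it 56° anticlockwise under 21 to 23 N and lifted it straight off. The highest push in any reading was 22.6 N.
- **Placing:** I lowered the cap until it touched the tray floor at about 4 N, eased off, let go and rose clear.
- **Last checks:** The cap is upright and flat, within about 2 mm of the tray's centre. Its shoulder is at 34 mm and its wing top at 58 mm, against 34.5 and 58.5 mm expected. The tray had not moved measurably. The bystanders looked undisturbed in the last picture, though I did not measure them again.
- **Disagreements:** No check failed. The scene and wrist cameras differed by about 2.5 mm on the cap's final position, which is about the calibration error.

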